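Clamp the brown bottle with the turnbuckle

ROBOT

A 6-joint arm with a two-finger parallel gripper is mounted at the origin on a cart in front of the work surface, level with it; the furniture and walls round the work are solid. World frame = base frame: x ahead of the robot, y to its left, z up, the work surface at z = 0. Lengths are in m, angles in rad, forces in N, time in s.
With the tool pointing down it reaches from about 0.275 to 1 m from the base axis. Payload 8.4 kg.
Tool frame: the origin (TCP) lies on the centre line of the jaws, within the pads' length; the fingertips stand 17 mm ahead of it and the grasp point (between the pads) lies 2 mm behind it (bot.tcp_to_tips is the z of the fingertips in the tool frame, in m); z points along the fingers, y is the line along which they close (so a half turn about z gives the same grasp; the last joint's range is limited). The gripper opens to 85 mm and grips with 20 to 120 N. Pads are 22 mm wide; open, the fingers measure 114 mm over their backs; the gripper's body (76 mm by 85 mm) begins 54 mm behind the grasp point. The pads swing forward as they close: fully open they stand 13 mm farther back than shut.
Start: joints at [1.137, 0.353, 1.633, -0, 1.155, -0.002], TCP at [0.262, 0.568, 0.213] pointing down, gripper open.
Joint ranges: [-2.63, 2.63], [-0.92, 2.1], [0.06, 2.66], [-1.3, 4.44], [0, 2.69], [-3.02, 3.02]. Speed limits (rad/s): [2.22, 2.22, 2.79, 3.14, 3.14, 3.14].

INTERFACE

Orientations are given as a unit quaternion [x, y, z, w].
In Python, from workcell import bot, hand, kinematics, get_obs, vision, hand_in gives the robot as it stands. The module is installed in compiled form; this text tells all that it offers. Calls block until the motion is done:
- bot.reach(position, orientation): joint-space move of the TCP to a pose.
- bot.servo_line(position, ori=None, velocity=0.15): straight line of the TCP; ori=None keeps the orientation; velocity is the mean speed in m/s.
- bot.goto_joints(angles): joint-space move.
- hand.move_gripper(opening, strength=None): finger opening in m; strength is the grip in N (None keeps the last); returns when the fingers have stopped.
- bot.dwell(seconds).
- kinematics.solve_ik(position, orientation): joint angles nearest the present ones, or None.
- get_obs(): the state.
- vision.read_camera(name): name is "scene" or "side" or "wrist"; returns a dict with "frame" (384x512x3 uint8, red, green, blue), "intrinsics" (3x3 intrinsics, pixels), "dist" ([k1, k2, p1, p2, k3] as OpenCV has them; the pictures are not rectified), "view" (4x4, takes a point from world to camera coordinates). Camera axes: x right, y down, z forward; pixel columns grow to the right and rows downward; lengths in m; the calibration is good to about 2 mm. A picture is of the moment at which its call begins. There is no depth.
A pose or a line that the arm cannot do raises bot.IKError and nothing moves.
- hand_in(): hands the job in; it is judged then, once.
The state is a dict: "time_s": time; "joint_pos": joint angles; "joint_vel": joint speeds; "joint_efforts": joint torques, N m; "position": TCP position; "orientation": TCP orientation; "wrist_force": force on the tool from outside, world axes, zero at the start; "ft_torque": the same for the moment, N m; "gripper_width": finger opening in m; "grip_force": force on a finger pad.
Only numpy, scipy, OpenCV 4.12 (cv2) and the standard library are available. Lean on these libraries where they do the work, as an engineer would, in place of code of your own. Each camera call takes 0.05 s, during which the arm holds its last target. There are 200 camera calls.

TASK

Of the bottles to the right of the clamp, stand the tallest, the brown one, upright on the round rubber mat of the clamp, midway between its open jaws, and let go. Then turn the sleeve of the turnbuckle under the guard by its bars, upper bars coming down towards the front of the clamp, until it comes up against its stop, so that both jaws draw in together and grip the bottle. Let go, and leave the other bottles, the flask and the rubber bulb where they stand.

Things in the scene. Friction and masses are not known exactly. Their poses are not given: they have to be found in the camera images.
- clamp: Fixed bench clamp, turned up to 0.3 rad; base plate 200 (x) x 300 (y) x 12 mm. Origin: centre of the plate's underside, on the bench; z up, -x its front with the turnbuckle, +x its back with the pads. The turnbuckle (steel sleeve, a threaded rod to either side) lies along y at x = -55, z = 95 mm.
- guard_front (a point): Middle of the front lower edge of the fixed sheet-metal guard over the turnbuckle: x -85, y 0, z 263 mm of the clamp. The guard spans x -85 to -22, y +-88, z 255 to 268, on two 12 mm posts at x -32, y +-75. A vertical gripper does not fit at the bars; one tilted about 35 degrees, fingers pointing down and to the clamp's +x, reaches them from the front below this edge.
- sleeve_center (a point): Middle of the sleeve, on its axis (x -55, y 0, z 95 mm of the clamp). Sleeve 76 mm long, 30 mm thick, 44 mm at the hub in its middle. Six straight round bars, 12 mm thick, ends 61 mm from the axis, stand out of the hub at y = 0, all in one plane across the axis, 60 degrees apart.
- sleeve (a joint): Turn of the sleeve (rad): 0 widest open, 2.2 the stop; starts at 0 to 0.8. As it grows, upper bars come forward and down at the clamp's front. Bar k (0 to 5) stands at elevation k x 60 degrees minus this value: 0 is level to the clamp's front (-x), 90 straight up. Each rad draws each jaw in by 9.1 mm. It stays where it is left; turning takes 0.2 to 0.3 N m, some 5 N at a bar.
- mat_center (a point): Middle of the top of the round rubber mat (80 mm across, its top 15 mm above the bench) where the bottle shall stand: x 50, y 0 mm of the clamp. It lies midway between the two sprung pads, whose faces stand 98 mm apart with the sleeve at 0, and 58 mm apart at 2.2 if nothing is between them.
- pad_left: Sprung rubber-faced pad of the jaw on the clamp's +y side, 52 x 10 x 52 mm; origin: centre of its rubber face, 70 mm above the bench; spring 2000 N/m. The jaw's uprights behind it, 18 mm thick, stand 76 mm farther out: one 40 mm wide (x 50), up to z = 97, one holding the threaded rod, 30 mm wide (x -55), up to z = 115 mm.
- pad_right: The same on the clamp's -y side.
- brown_bottle: The tallest of the three bottles right of the clamp (a like one stands fixed far back), brown with red ribbed cap: 64 mm thick, 145 mm tall, about 0.36 kg; origin: centre of its underside, z up. The cap is 34 mm thick, from 122 to 145 mm up, fixed to the bottle: it can be held by it from above. Stands in any of three places among the other bottles.
- blue_cap_bottle: Bystander: white bottle with a dark blue cap, 56 mm thick, 125 mm tall; origin: centre of its underside.
- small_bottle: Bystander: small grey-white bottle, 48 mm thick, 105 mm tall; origin: centre of its underside.
- flask: Bystander: glass volumetric flask, 68 mm thick below, neck 22 mm thick up to 192 mm; origin: centre of its underside.
- bulb: Bystander: red rubber pipette filler, 54 mm thick, 88 mm tall; origin: centre of its underside.
Not all that is in view belongs to the job. Several things have the shape of the brown_bottle; the one meant has the colours described above.

How it is judged:
By the outcome, as a careful person would: the job done as asked, in the order asked, and still so for the second after the job is handed in, with the robot touching nothing.
It also fails if it takes over 72 s, if anything falls off the work surface, if the arm or the gripper's body presses on something with over 40 N, if the wrist force passes 120 N, or if a joint passes its speed limit or range.

## Working session

There is one attempt and no reset: what is moved stays moved. The work goes in short steps, each a Python script; the robot and the scene stay as the last script left them, time stands still between calls to the robot, and variables do not carry over. Pictures are saved under pics/ and viewed, at most 10 in all, crops included, and the job is handed in when it is done.

```bash
mkdir -p pics; ls; python3 - <<'E'
from workcell import bot, hand, kinematics, get_obs, vision
import cv2, numpy as np
for n in ["scene","side","wrist"]:
    c=vision.read_camera(n); cv2.imwrite(f"pics/{n}0.png",c["frame"][:,:,::-1])
    np.savez(f"pics/{n}0.npz",**c)
    V=c["view"]; print(n,"cam at",(-V[:3,:3].T@V[:3,3]).round(3),"fwd",V[2,:3].round(3),c["intrinsics"][0,0])
print(get_obs())
E
```

```text
pics
scene cam at [-0.104 -0.669  1.158] fwd [ 0.498  0.484 -0.72 ] 479.38648860898377
side cam at [ 0.46  -0.926  0.585] fwd [ 0.096  0.911 -0.401] 358.0979606202061
wrist cam at [0.19  0.6   0.372] fwd [ 0.279 -0.13  -0.951] 304.33197129660243
{'time_s': 0.15, 'joint_pos': array([ 1.13664972e+00,  3.53500666e-01,  1.63394029e+00, -1.17945852e-06,
        1.15520290e+00, -2.41051189e-03]), 'joint_vel': array([-0.00242209, -0.00180846, -0.00172916, -0.00015987,  0.00099966,
       -0.00102573]), 'joint_efforts': array([-8.24977251e-04, -6.05640221e+01, -3.42336130e+01,  1.47272424e-06,
        6.05819951e-03,  2.51825441e-05]), 'position': array([0.26138007, 0.56731018, 0.21213675]), 'orientation': array([ 2.14195148e-01,  9.76790746e-01, -5.13247901e-04, -1.13292334e-04]), 'wrist_force': array([ 0.57124822, -0.38366295, -0.42575457]), 'ft_torque': array([-0.03586474,  0.03413493, -0.01054519]), 'grip_force': 0.0, 'gripper_width': 0.08497815924726468}
```

View pics/scene0.png

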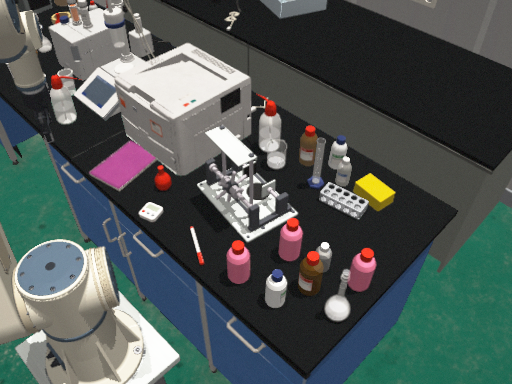

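View pics/side0.png

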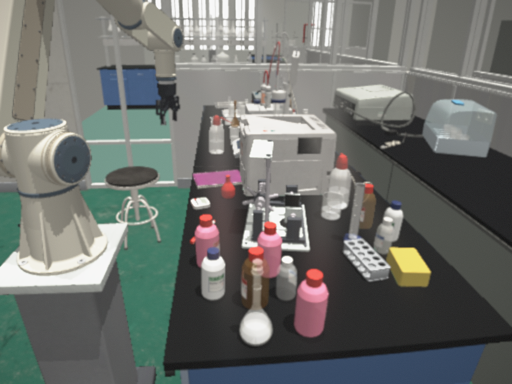

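Scene view: the brown bottle's red cap is at about (312,258), with pink lookalikes at (238,248), (291,227) and (367,255). The clamp plate spans roughly (197,190)–(297,212), and the guard is at (232,145). In the side view the brown cap is at (256,256), behind the flask at (257,300).

```bash
cat > h.py <<'E'
import cv2, numpy as np
from workcell import bot, hand, kinematics, get_obs, vision
from scipy.spatial.transform import Rotation as R
def shot(n,save=None):
    c=vision.read_camera(n)
    if save: cv2.imwrite(f"pics/{save}.png",c["frame"][:,:,::-1]); np.savez(f"pics/{save}.npz",**c)
    return c
def ray(c,px):
    u=cv2.undistortPoints(np.array([[px]],float),c["intrinsics"],np.array(c["dist"]))[0,0]
    V=np.array(c["view"]); d=V[:3,:3].T@[u[0],u[1],1]
    return -V[:3,:3].T@V[:3,3], d/np.linalg.norm(d)
def plane(c,px,z):
    o,d=ray(c,px); return o+d*(z-o[2])/d[2]
def tri(*cp):
    A=0;b=0
    for c,p in cp:
        o,d=ray(c,p); P=np.eye(3)-np.outer(d,d); A=A+P; b=b+P@o
    x=np.linalg.solve(A,b)
    return x,[float(np.linalg.norm(np.cross(x-o,d))) for o,d in (ray(c,p) for c,p in cp)]
def proj(c,X):
    V=np.array(c["view"]); r=cv2.Rodrigues(V[:3,:3])[0]
    return cv2.projectPoints(np.array(X,float).reshape(-1,3),r,V[:3,3],c["intrinsics"],np.array(c["dist"]))[0][:,0]
def red(c):
    h=cv2.cvtColor(c["frame"],cv2.COLOR_RGB2HSV)
    return (((h[...,0]<8)|(h[...,0]>174))&(h[...,1]>190)&(h[...,2]>90)).astype(np.uint8)
def blobs(m,amin=20):
    n,l,s,ce=cv2.connectedComponentsWithStats(m)
    return [(s[i,:4].tolist(),ce[i].round(1).tolist(),int(s[i,4])) for i in range(1,n) if s[i,4]>=amin]
E
python3 - <<'E'
from h import *
S=dict(np.load("pics/scene0.npz")); D=dict(np.load("pics/side0.npz"))
for c in(S,D): print(*blobs(red(c)),sep="\n"); print()
print("brown",tri((S,(312.5,257.5)),(D,(256,256))))
for p in [(197,190),(248,235),(297,210)]: print(plane(S,p,.012))
print("guard", *[plane(S,p,.268) for p in [(206,135),(229,128),(256,157),(246,164)]])
for n,c,b in(("s",S,(180,110,130,140)),("d",D,(225,130,100,130))):
    x,y,w,h=b; im=c["frame"][y:y+h,x:x+w,::-1]; cv2.imwrite(f"pics/{n}c.png",cv2.resize(im,None,fx=4,fy=4,interpolation=cv2.INTER_CUBIC))
a=cv2.imread("pics/sc.png");b=cv2.imread("pics/dc.png")
b=cv2.copyMakeBorder(b,0,a.shape[0]-b.shape[0],0,0,cv2.BORDER_CONSTANT)
cv2.imwrite("pics/both.png",cv2.resize(np.hstack([a,b]),(800,int(800*a.shape[0]/(a.shape[1]+b.shape[1])))))
E
```

```text
([56, 13, 4, 10], [57.3, 17.7], 23)
([51, 75, 17, 14], [56.1, 81.5], 132)
([258, 95, 18, 21], [269.5, 107.1], 152)
([305, 126, 10, 11], [309.8, 130.8], 94)
([155, 165, 16, 25], [162.3, 178.9], 273)
([287, 218, 12, 13], [292.6, 224.1], 124)
([232, 240, 13, 15], [237.8, 246.7], 142)
([361, 248, 13, 14], [366.5, 254.2], 143)
([306, 251, 13, 15], [312.4, 258.0], 156)
([197, 253, 7, 12], [199.8, 258.9], 36)



brown (array([ 0.54057479, -0.25342543,  0.12841924]), [0.0014702761149597706, 0.0014702761149599079])
[0.55556695 0.24521902 0.012     ]
[ 0.54092087 -0.01101666  0.012     ]
[ 0.72411515 -0.0493935   0.012     ]
guard [0.57220988 0.19299705 0.268     ] [0.64190145 0.16941783 0.268     ] [0.60711444 0.02278707 0.268     ] [0.56742479 0.02200146 0.268     ]
```

View pics/both.png

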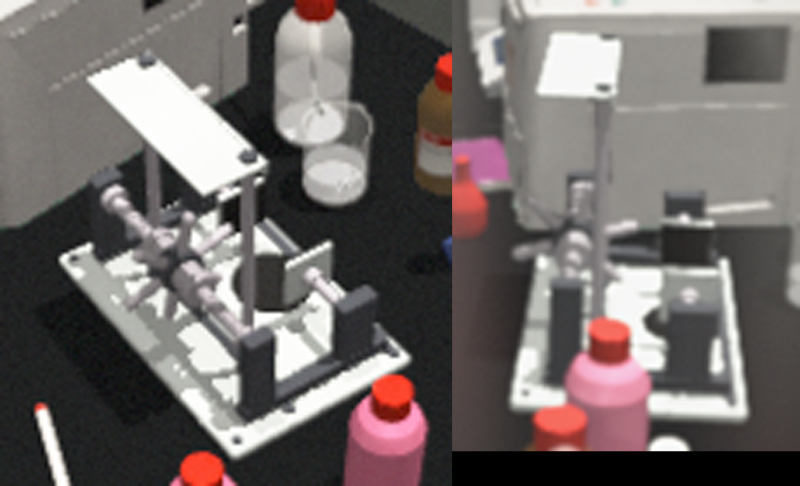

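```bash
python3 - <<'E'
from h import *
bot.reach([0.55,0.08,0.45],[0,1,0,0]); c=shot("wrist","w1")
# front view of the bars: tool tilted 35 deg
q=(R.from_euler('y',-35,degrees=True)*R.from_quat([0,1,0,0]))
print(q.as_matrix()[:,2])
for p in ([0.40,0.1,0.30],[0.38,0.1,0.25],[0.42,.1,.36]): print(kinematics.solve_ik(p,q.as_quat()))
print(get_obs()["time_s"])
E
```

```text
[ 0.57357644  0.         -0.81915204]
[ 0.4716365  -0.41819541  2.32270697 -0.4057723   0.72109073 -0.86291963]
[ 0.51718215 -0.39075129  2.42504406 -0.50763121  0.62290684 -0.71041971]
[ 0.43297886 -0.4329053   2.19989168 -0.33028723  0.8361303  -0.98293986]
2.4
```

The crops show the clamp's front edge running lower left in the scene view. The turnbuckle star is at about (170,260), the guard above it, and the mat behind it at about (270,280). Next is the wrist view.

View pics/w1.png

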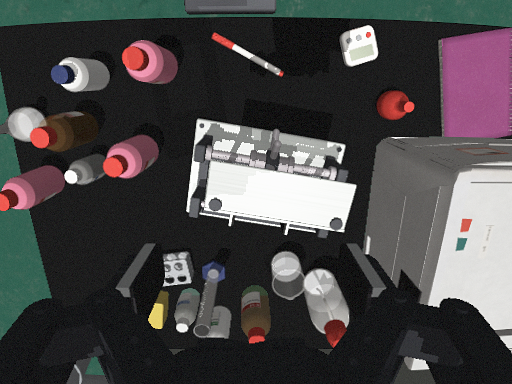

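Wrist view: the plate's front corners are at (198,119) and (344,144). The guard's top is a quad with corners near (212,161), (356,184), (345,232) and (200,207). The bars' hub is at about (275,147). I'll fit the clamp pose from these corners.

```bash
cat > clampfit.py <<'E'
from h import *
from scipy.optimize import least_squares
S=dict(np.load("pics/scene0.npz")); W=dict(np.load("pics/w1.npz"))
pl=.012; gd=.268
obs=[(S,(197.8,184.2),(-.1,.15,pl)),(S,(248.1,240),(-.1,-.15,pl)),(S,(297.3,212.9),(.1,-.15,pl)),
(S,(205.3,131.6),(-.085,.088,gd)),(S,(256.8,156),(-.022,-.088,gd)),(S,(240.4,166),(-.085,-.088,gd)),
(W,(198,119),(-.1,-.15,pl)),(W,(344,144),(-.1,.15,pl)),(W,(212,161),(-.085,-.088,gd)),(W,(356,184),(-.085,.088,gd))]
pts=[]
for c,p,m in obs:
    g=cv2.cvtColor(c["frame"],cv2.COLOR_RGB2GRAY)
    q=cv2.cornerSubPix(g,np.array([[p]],np.float32),(3,3),(-1,-1),(3,40,.01))[0,0]
    pts.append((plane(c,q,m[2]),m))
P=np.array([a[:2] for a,_ in pts]); M=np.array([m[:2] for _,m in pts])
def f(v): 
    k,s=np.cos(v[2]),np.sin(v[2]); return (M@np.array([[k,s],[-s,k]])+v[:2]-P)
r=least_squares(lambda v:f(v).ravel(),[.64,.1,-.1],loss='soft_l1',f_scale=.003)
print(r.x.round(4)); print((f(r.x)*1000).round(1))
np.save("clamp.npy",r.x)
E
python3 clampfit.py
```

```text
[ 0.647   0.1055 -0.1707]
[[ 0.5  1. ]
 [ 3.8 -0.7]
 [ 2.5 -0.8]
 [ 1.2  1.2]
 [-2.4 -6.5]
 [-3.5 12.7]
 [-1.2 -2.4]
 [-0.7  1.9]
 [ 0.3 -1.4]
 [-0.1  0.7]]
```

```bash
cat >> h.py <<'E'
def cl(): return np.load("clamp.npy")
def cw(p):
    x,y,t=cl(); return R.from_euler('z',t).apply(p)+[x,y,0]
def wc(P):
    x,y,t=cl(); return R.from_euler('z',-t).apply(np.array(P)-[x,y,0])
def barplane(c,px):
    o,d=ray(c,px); o=wc(o); d=R.from_euler('z',-cl()[2]).apply(d)
    return o-d*o[1]/d[1]
DOWN=R.from_quat([0,1,0,0])
def tq(tilt,yaw): # tool pointing down, tilted so fingers go toward heading yaw
    return (R.from_euler('z',yaw)*R.from_euler('y',-tilt,degrees=True)*DOWN).as_quat()
E
python3 - <<'E'
from h import *
S=dict(np.load("pics/scene0.npz")); W=dict(np.load("pics/w1.npz"))
print("guard corner",tri((S,(205.3,131.6)),(W,(356,184))), "cap blobs",blobs(red(W)))
print("cap proj",proj(W,[.5406,-.2534,.1284]))
bot.reach([.457,.003,.30],tq(35,.7)); c=shot("wrist","w2"); print(get_obs()["time_s"])
print(proj(c,cw([-.055,0,.095])))
im=c["frame"][...,::-1]; u,v=proj(c,cw([-.055,0,.095]))[0].astype(int)
cr=im[max(v-75,0):v+75,max(0,u-100):u+100]; print(max(v-75,0),max(0,u-100)); cv2.imwrite("pics/w2c.png",cv2.resize(cr,None,fx=4,fy=4,interpolation=cv2.INTER_CUBIC))
E
```

```text
guard corner (array([0.57740714, 0.20357727, 0.27147897]), [0.0012429586546236473, 0.0012429586546236502]) cap blobs []
cap proj [[ 46.05176613 136.90214323]]Traceback (most recent call last):
  File "<stdin>", line 5, in <module>
workcell.IKError: the arm cannot take that pose within its joint ranges
```

```bash
python3 - <<'E'
from h import *
W=dict(np.load("pics/w1.npz"))
h=cv2.cvtColor(W["frame"],cv2.COLOR_RGB2HSV); print(h[137,42],W["frame"][137,42])
for yaw in (.3,.5,.7,-.17):
  for t in (20,30,35):
    r=[]
    for x in (.40,.45,.5):
      for y in (-.08,0,.08):
        for z in (.3,.36): 
          if kinematics.solve_ik([x,y,z],tq(t,yaw)) is not None: r.append((x,y,z))
    print(yaw,t,r)
for tilt in (30,35,40,45):
  print(tilt,[kinematics.solve_ik(cw([-.055+dx,0,.095+dz]),tq(tilt,cl()[2])) is not None for dx,dz in ((0,.06),(-.05,.04),(-.05,0),(-.06,-.03),(-.15,.1),(-.2,.15))])
E
```

```text
[  2 167 238] [238  90  82]
0.3 20 [(0.4, -0.08, 0.3), (0.4, -0.08, 0.36), (0.4, 0, 0.3), (0.4, 0, 0.36), (0.4, 0.08, 0.3), (0.4, 0.08, 0.36), (0.45, -0.08, 0.3), (0.45, -0.08, 0.36), (0.45, 0, 0.3), (0.45, 0, 0.36), (0.45, 0.08, 0.3), (0.45, 0.08, 0.36), (0.5, -0.08, 0.3), (0.5, -0.08, 0.36), (0.5, 0, 0.3), (0.5, 0, 0.36), (0.5, 0.08, 0.3), (0.5, 0.08, 0.36)]
0.3 30 [(0.4, -0.08, 0.3), (0.4, -0.08, 0.36), (0.4, 0, 0.3), (0.4, 0, 0.36), (0.4, 0.08, 0.3), (0.4, 0.08, 0.36), (0.45, -0.08, 0.3), (0.45, -0.08, 0.36), (0.45, 0, 0.3), (0.45, 0, 0.36), (0.45, 0.08, 0.3), (0.45, 0.08, 0.36), (0.5, -0.08, 0.3), (0.5, -0.08, 0.36), (0.5, 0, 0.3), (0.5, 0, 0.36), (0.5, 0.08, 0.3), (0.5, 0.08, 0.36)]
0.3 35 [(0.4, -0.08, 0.3), (0.4, -0.08, 0.36), (0.4, 0, 0.3), (0.4, 0, 0.36), (0.4, 0.08, 0.3), (0.4, 0.08, 0.36), (0.45, -0.08, 0.3), (0.45, -0.08, 0.36), (0.45, 0, 0.3), (0.45, 0, 0.36), (0.45, 0.08, 0.3), (0.45, 0.08, 0.36), (0.5, -0.08, 0.3), (0.5, -0.08, 0.36), (0.5, 0, 0.3), (0.5, 0, 0.36), (0.5, 0.08, 0.3), (0.5, 0.08, 0.36)]
0.5 20 [(0.4, -0.08, 0.3), (0.4, -0.08, 0.36), (0.4, 0, 0.3), (0.4,
[... 2193 characters left out ...]
5, -0.08, 0.36), (0.45, 0, 0.3), (0.45, 0, 0.36), (0.45, 0.08, 0.3), (0.45, 0.08, 0.36), (0.5, -0.08, 0.3), (0.5, -0.08, 0.36), (0.5, 0, 0.3), (0.5, 0, 0.36), (0.5, 0.08, 0.3), (0.5, 0.08, 0.36)]
-0.17 35 [(0.4, -0.08, 0.3), (0.4, -0.08, 0.36), (0.4, 0, 0.3), (0.4, 0, 0.36), (0.4, 0.08, 0.3), (0.4, 0.08, 0.36), (0.45, -0.08, 0.3), (0.45, -0.08, 0.36), (0.45, 0, 0.3), (0.45, 0, 0.36), (0.45, 0.08, 0.3), (0.45, 0.08, 0.36), (0.5, -0.08, 0.3), (0.5, -0.08, 0.36), (0.5, 0, 0.3), (0.5, 0, 0.36), (0.5, 0.08, 0.3), (0.5, 0.08, 0.36)]
30 [True, True, True, True, True, True]
35 [True, True, False, False, True, True]
40 [False, False, False, True, True, True]
45 [False, False, True, True, False, True]
```

```bash
sed -i 's/>190)/>140)/' h.py; python3 - <<'E'
from h import *
W=dict(np.load("pics/w1.npz"));D=dict(np.load("pics/side0.npz"))
print("W",blobs(red(W)));print("D",[b for b in blobs(red(D)) if b[1][1]>230])
bot.reach([.45,.0,.30],tq(30,.6)); c=shot("wrist","w2"); o=get_obs(); print(o["time_s"],o["joint_pos"].round(2))
u,v=proj(c,cw([-.055,0,.095]))[0].astype(int); print(u,v)
im=c["frame"][...,::-1]; 
cr=im[max(v-75,0):v+75,max(0,u-100):u+100]; print(max(v-75,0),max(0,u-100)); cv2.imwrite("pics/w2c.png",cv2.resize(cr,None,fx=4,fy=4,interpolation=cv2.INTER_CUBIC))
E
```

```text
W [([212, 32, 23, 18], [222.4, 40.3], 177), ([122, 46, 24, 25], [133.1, 58.0], 439), ([279, 71, 5, 6], [281.0, 73.5], 20), ([377, 91, 38, 29], [394.3, 105.2], 750), ([30, 127, 22, 22], [39.8, 137.8], 317), ([103, 155, 24, 23], [113.5, 166.1], 361), ([0, 190, 15, 21], [5.0, 200.8], 176), ([461, 219, 11, 13], [465.4, 224.4], 100), ([324, 321, 23, 27], [334.5, 333.0], 318), ([248, 327, 17, 17], [256.1, 336.2], 177)]
D [([190, 237, 5, 7], [192.2, 240.1], 24), ([248, 247, 16, 14], [255.4, 253.0], 159), ([306, 269, 17, 18], [314.0, 277.1], 247)]
3.6583 [-0.33 -0.21  2.16  0.52  0.93 -2.76]
260 184
109 160
```

View pics/w2c.png

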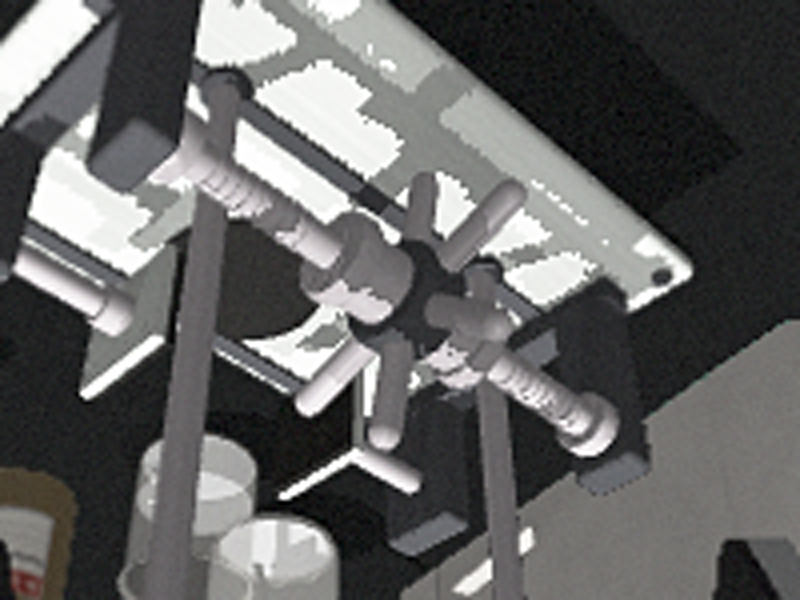

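The view is inverted, with the robot side up. Bar tips in the crop are at about (427,180), (514,190), (500,322), (385,438) and (308,408), and the hub is at (425,285).

```bash
python3 - <<'E'
from h import *
c=dict(np.load("pics/w2.npz"));S=dict(np.load("pics/scene0.npz"));W=dict(np.load("pics/w1.npz"));D=dict(np.load("pics/side0.npz"))
for p in [(427,185),(509,196),(495,322),(385,432),(313,404)]:
    q=barplane(c,np.array(p)/4+[160-.4,109-.4]); d=q-[-.055,0,.095]; e=np.degrees(np.arctan2(d[2],-d[0]))
    print((q*1000).round(),"r",(np.hypot(d[0],d[2])*1000).round(),"elev",e.round(1),"sleeve deg",(-e%60).round(1))
print(tri((S,(312.4,258)),(W,(39.8,137.8)),(D,(255.4,253))))
print("other caps", [tri((S,a),(W,b))[0].round(3) for a,b in [((292.6,224.1),(113.5,166.1)),((237.8,246.7),(133.1,58)),((366.5,254.2),(5,200.8))]])
# mat: in world
print("mat",cw([.05,0,.015]),"proj w2",proj(c,cw([.05,0,.015])),"w1",proj(W,cw([.05,0,.015])))
E
```

```text
[-69.   0.  42.] r 55.0 elev -75.2 sleeve deg 15.2
[-108.    0.   78.] r 55.0 elev -17.5 sleeve deg 17.5
[-96.   0. 131.] r 55.0 elev 41.3 sleeve deg 18.7
[-44.   0. 149.] r 55.0 elev 101.5 sleeve deg 18.5
[ -6.   0. 115.] r 53.0 elev 157.7 sleeve deg 22.3
(array([ 0.53801943, -0.25701976,  0.1372729 ]), [0.0024057770516754434, 0.0026826359597297033, 0.0005320651379315225])
other caps [array([ 0.588, -0.142,  0.135]), array([ 0.424, -0.092,  0.136]), array([ 0.65 , -0.35 ,  0.133])]
mat [0.69628555 0.09696885 0.015     ] proj w2 [[218.93904204 179.94134475]] w1 [[258.41483732 202.42224468]]
```

Sleeve is at about 18° (0.32 rad), and the brown cap is at about (0.538,-0.257,0.137). Next: a closer look at the bottle.

```bash
python3 - <<'E'
from h import *
S=dict(np.load("pics/scene0.npz"))
print("flask neck",plane(S,(347,272),.192),"body",plane(S,(337,312),.03),"blue cap",plane(S,(276.5,273),.125),"small",plane(S,(324.5,245),.105))
b=[.538,-.257,.14]; m=cw([.05,0,.155])
t=cl()[2]
for yaw in np.arange(-3,3.1,.5):
    a=kinematics.solve_ik(b,tq(0,yaw)); e=kinematics.solve_ik(m,tq(0,yaw)); print(yaw,None if a is None else a.round(2),None if e is None else e.round(2))
bot.reach([.50,-.245,.30],tq(0,-.45)); c=shot("wrist","w3"); print(get_obs()["time_s"]); print(blobs(red(c),60)); print(proj(c,[.538,-.257,.137]))
E
```

```text
flask neck [ 0.52814139 -0.36592372  0.192     ] body [ 0.51320477 -0.37417681  0.03      ] blue cap [ 0.4409579  -0.21697872  0.125     ] small [ 0.61303208 -0.23935211  0.105     ]
-3.0 [-0.45  0.39  1.76 -0.    0.99  0.98] [ 0.14  0.52  1.5  -0.    1.12  1.57]
-2.5 [-0.45  0.39  1.76 -0.    0.99  0.48] [ 0.14  0.52  1.5  -0.    1.12  1.07]
-2.0 [-0.45  0.39  1.76 -0.    0.99 -0.02] [ 0.14  0.52  1.5  -0.    1.12  0.57]
-1.5 [-0.45  0.39  1.76 -0.    0.99 -0.52] [ 0.14  0.52  1.5  -0.    1.12  0.07]
-1.0 [-0.45  0.39  1.76 -0.    0.99 -1.02] [ 0.14  0.52  1.5  -0.    1.12 -0.43]
-0.5 [-0.45  0.39  1.76 -0.    0.99 -1.52] [ 0.14  0.52  1.5  -0.    1.12 -0.93]
0.0 [-0.45  0.39  1.76 -0.    0.99 -2.02] [ 0.14  0.52  1.5  -0.    1.12 -1.43]
0.5 [-0.45  0.39  1.76 -0.    0.99 -2.52] [ 0.14  0.52  1.5  -0.    1.12 -1.93]
1.0 None [ 0.14  0.52  1.5  -0.    1.12 -2.43]
1.5 [-0.45  0.39  1.76 -0.    0.99  2.76] [ 0.14  0.52  1.5  -0.    1.12 -2.93]
2.0 [-0.45  0.39  1.76 -0.    0.99  2.26] [ 0.14  0.52  1.5  -0.    1.12  2.85]
2.5 [-0.45  0.39  1.76 -0.    0.99  1.76] [ 0.14  0.52  1.5  -0.    1.12  2.35]
3.0 [-0.45  0.39  1.76 -0.    0.99  1.26] [ 0.14  0.52  1.5  -0.    1.12  1.85]
4.8
[([338, 13, 32, 39], [347.1, 37.1], 287), ([349, 177, 34, 32], [360.7, 187.7], 299), ([242, 182, 30, 33], [253.2, 195.1], 496), ([214, 284, 25, 31], [227.6, 293.1], 294)]
[[254.58548826 198.9167357 ]]
```

View pics/w3.png

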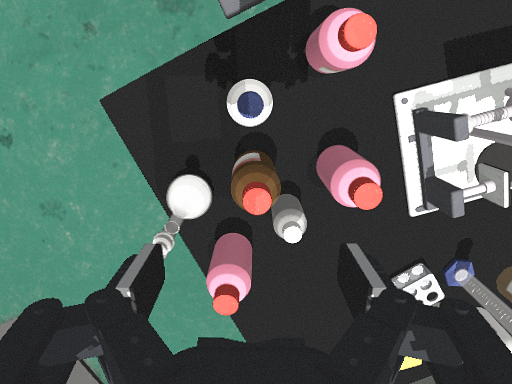

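The brown cap is at (256,198), with the small bottle's cap at (292,233), the flask neck at (165,240) and the pink caps at (367,195) and (227,302). There is room for fingers closing along the image's horizontal.

```bash
python3 - <<'E'
from h import *
S=dict(np.load("pics/scene0.npz"));c=dict(np.load("pics/w3.npz"))
m=red(c)[180:218,238:276]; x,y,w,h=cv2.boundingRect(m); p=(238+x+w/2-.5,180+y+h/2-.5)
# darker rim of the cap too
hs=cv2.cvtColor(c["frame"],cv2.COLOR_RGB2HSV)[175:222,235:280]; mm=((hs[...,0]<8)|(hs[...,0]>172))&(hs[...,1]>120)
(ex,ey),r=cv2.minEnclosingCircle(np.argwhere(red(c)[180:218,238:276])[:,::-1].astype(np.float32)); p2=(238+ex,180+ey); print(p,p2,r)
X=[plane(c,p2,.14),tri((S,(312.4,257.5)),(c,p2))]; print(X)
g=X[0][:2]
bot.reach([*g,.22],tq(0,-.45)); bot.servo_line([*g,.141],velocity=.1)
print(get_obs()["wrist_force"].round(1))
hand.move_gripper(0.02,40); o=get_obs(); print(o["gripper_width"],o["grip_force"],o["wrist_force"].round(1),o["ft_torque"].round(2))
bot.servo_line([*g,.33],velocity=.15); o=get_obs(); print(o["gripper_width"],o["grip_force"],o["wrist_force"].round(1),o["time_s"])
t=cl()[2]; q=tq(0,t-np.pi/2)
w=cw([.08,-.2,.33]);bot.reach(w,q); bot.servo_line(cw([.05,0,.33]),velocity=.15)
c=shot("wrist","w4"); shot("scene","s4"); shot("side","d4"); print(get_obs()["time_s"],"mat",proj(c,cw([.05,0,.015])),"pads",proj(c,[cw([.05,s*.046,.07]) for s in(1,-1)]))
E
```

```text
(256.5, 198.0) (256.5, 198.0) 16.620868682861328
[array([ 0.53693626, -0.25416827,  0.14      ]), (array([ 0.53864444, -0.25484126,  0.13421438]), [0.0002454228054062496, 0.00024542280540638625])]
[-0.2  0.1  0.2]
0.019929713487340715 0.0 [0.1 0.2 0.3] [-0.02 -0.06 -0.01]
0.020343851186401234 0.0 [-0.  -0.3 -0.1] 8.225
11.2833 mat [[249.87583498 141.48784865]] pads [[249.7807309  114.30522695]
 [249.85578208 179.57058158]]
```

View pics/w4.png

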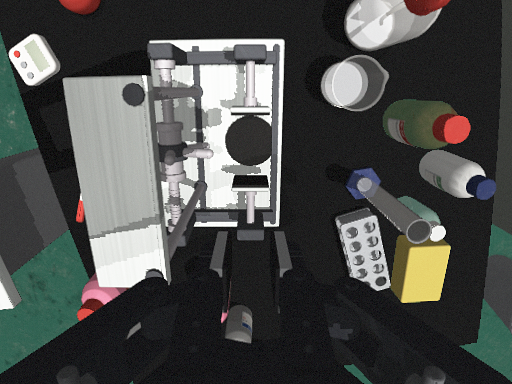

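w4: the mat is at (249,140), as predicted to 1–2 px, but the hand is empty. The grasp missed, so I'll check the bottle.

```bash
python3 - <<'E'
from h import *
print(bot.tcp_to_tips)
a=dict(np.load("pics/scene0.npz"));b=dict(np.load("pics/s4.npz"));d=dict(np.load("pics/d4.npz"))
print([x for x in blobs(red(b)) if x[1][1]>200]); print([x for x in blobs(red(d)) if x[1][1]>230])
A=a["frame"][210:330,200:390,::-1];B=b["frame"][210:330,200:390,::-1]
E=d["frame"][190:350,180:370,::-1]
cv2.imwrite("pics/cmp.png",np.hstack([cv2.resize(B,None,fx=2.1,fy=2.1,interpolation=cv2.INTER_CUBIC),cv2.resize(E,(int(190*1.575),252),interpolation=cv2.INTER_CUBIC)]))
E
```

```text
0.017
[([286, 218, 13, 14], [292.2, 224.3], 148), ([232, 240, 13, 15], [237.7, 246.9], 161), ([360, 248, 14, 15], [366.5, 254.6], 166), ([306, 251, 14, 15], [312.5, 257.8], 159), ([197, 252, 7, 13], [200.1, 258.0], 58), ([304, 278, 9, 5], [307.8, 280.4], 21)]
[([190, 237, 5, 7], [192.0, 240.2], 23), ([248, 247, 16, 14], [255.4, 253.0], 160), ([306, 269, 17, 18], [314.0, 277.1], 248)]
```

View pics/cmp.png

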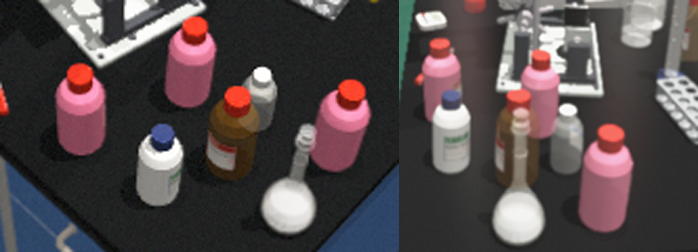

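```bash
python3 - <<'E'
from h import *
g=np.array([.5375,-.2545])
hand.move_gripper(.085,40)
bot.reach(cw([.08,-.2,.33]),tq(0,-.45-0)); bot.reach([*g,.20],tq(0,-.45)); bot.servo_line([*g,.141],velocity=.1)
o=get_obs(); print(o["position"],o["orientation"].round(3),o["wrist_force"].round(1),o["gripper_width"],o["time_s"])
c=shot("wrist","w5"); print(proj(c,[*g,.14]),[b for b in blobs(red(c),60)]); shot("side","d5")
for w in (.04,.034,.028):
    hand.move_gripper(w,40); o=get_obs(); print(w,o["gripper_width"],o["grip_force"],o["wrist_force"].round(1),o["time_s"])
c=shot("wrist","w6");shot("side","d6")
a=c["frame"][...,::-1]; b=dict(np.load("pics/d6.npz"))["frame"][170:300,190:330,::-1]
cv2.imwrite("pics/chk.png",np.hstack([a[:, 100:420],cv2.resize(b,(int(384*140/130),384),interpolation=cv2.INTER_CUBIC)]))
E
```

```text
[ 0.53799253 -0.25454274  0.14140675] [ 0.223  0.975 -0.     0.   ] [ 0.5 -0.7  0.4] 0.08483102158476552 15.0667
[[249.89523093 229.00096726]] [([416, 186, 70, 61], [439.0, 206.9], 1384), ([222, 195, 57, 64], [250.2, 226.8], 2813)]
0.04 0.040076990545155025 0.0 [-0.   0.1 -0.2] 15.675
0.034 0.03396870315912 0.0 [-0.4  0.  -0.3] 15.9083
0.028 0.028351510397723195 0.0 [ 0.7 -0.3 -0.3] 16.1417
```

View pics/chk.png

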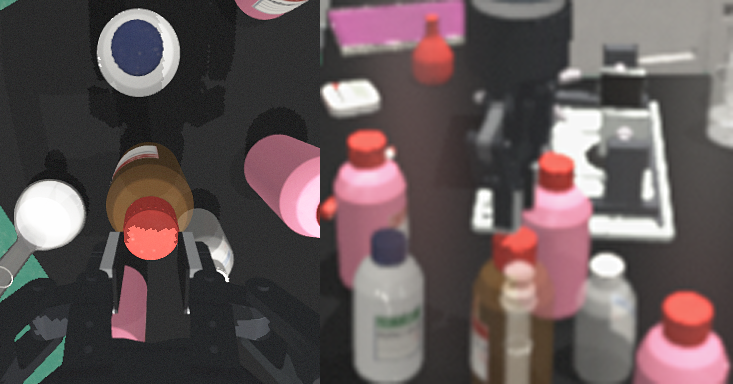

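The fingers straddle the cap in the wrist crop (inner faces x≈118 and 184, tips at row ≈235–275), but in the side crop the tips seem to end near the cap's top. I'll project the expected pad corners to quantify this.

```bash
python3 - <<'E'
from h import *
c=dict(np.load("pics/w6.npz")); d=dict(np.load("pics/d6.npz")); o=get_obs()
Q=R.from_quat(o["orientation"]); print(o["position"])
for z in (.017,0,-.02,-.04):
    P=[Q.apply([x,y,z])+o["position"] for x in(-.011,.011) for y in(-.014,.014)]
    print(z,proj(c,P).round().tolist(),proj(d,P).round().tolist())
g=cv2.cvtColor(c["frame"],cv2.COLOR_RGB2GRAY); 
for r in (230,240,250,260,270,290): print(r,g[r,195:310:3].tolist())
E
```

```text
[ 0.53751763 -0.25451111  0.1410009 ]
0.017 [[229.0, 235.0], [272.0, 235.0], [228.0, 203.0], [273.0, 203.0]] [[258.0, 262.0], [262.0, 255.0], [248.0, 260.0], [253.0, 253.0]]
0 [[227.0, 248.0], [274.0, 248.0], [226.0, 213.0], [275.0, 213.0]] [[258.0, 255.0], [262.0, 249.0], [248.0, 253.0], [253.0, 247.0]]
-0.02 [[224.0, 266.0], [276.0, 266.0], [223.0, 229.0], [278.0, 229.0]] [[258.0, 248.0], [262.0, 241.0], [249.0, 246.0], [253.0, 239.0]]
-0.04 [[220.0, 289.0], [280.0, 289.0], [219.0, 248.0], [281.0, 248.0]] [[258.0, 240.0], [262.0, 234.0], [249.0, 238.0], [253.0, 232.0]]
230 [39, 42, 42, 42, 39, 44, 37, 85, 106, 104, 100, 97, 159, 159, 159, 160, 161, 164, 166, 165, 165, 93, 168, 162, 163, 162, 160, 89, 113, 119, 85, 88, 94, 89, 94, 91, 92, 91, 90]
240 [45, 39, 47, 45, 103, 124, 124, 129, 24, 29, 96, 161, 166, 165, 158, 159, 161, 160, 161, 161, 160, 159, 162, 162, 161, 160, 160, 93, 36, 31, 124, 126, 127, 121, 129, 129, 130, 128, 134]
250 [30, 37, 41, 76, 124, 123, 122, 49, 34, 27, 35, 20, 157, 158, 157, 165, 162, 157, 159, 166, 166, 159, 156, 159, 162, 159, 41, 48, 28, 33, 41, 122, 127, 127, 79, 39, 35, 37, 121]
260 [42, 43, 67, 122, 124, 122, 99, 32, 30, 28, 36, 31, 30, 25, 35, 35, 29, 39, 27, 39, 34, 43, 45, 46, 46, 48, 47, 43, 30, 25, 27, 87, 123, 120, 123, 68, 37, 44, 38]
270 [37, 36, 41, 140, 167, 169, 48, 34, 33, 35, 116, 118, 120, 120, 43, 28, 28, 28, 48, 46, 51, 46, 48, 52, 43, 49, 42, 47, 31, 28, 30, 44, 166, 164, 143, 44, 36, 42, 42]
290 [38, 44, 38, 36, 38, 29, 51, 45, 35, 120, 118, 120, 119, 117, 117, 108, 112, 117, 49, 48, 46, 50, 51, 47, 47, 48, 41, 52, 44, 31, 45, 46, 37, 35, 42, 36, 38, 34, 38]
```

Observed tips (rows 233–275, columns ≈217/286) match tool z ≈ −0.027, about 40 mm short of the stated tips. I'll step down with the hand open, testing the closure at each level.

```bash
python3 - <<'E'
from h import *
g=np.array([.5375,-.2545])
for z in (.125,.112,.100):
    hand.move_gripper(.085,20)
    bot.servo_line([*g,z],velocity=.1); o=get_obs(); print(z,o["position"].round(4),o["wrist_force"].round(1))
    if np.abs(o["wrist_force"]).max()>8: break
    hand.move_gripper(.028,20); o=get_obs(); print(o["gripper_width"],o["grip_force"],o["wrist_force"].round(1),o["time_s"])
    if o["grip_force"]>5: break
c=shot("wrist","w7");print(blobs(red(c),60))
E
```

```text
0.125 [ 0.5369 -0.2542  0.1242] [-1.3 -0.4 -0.2]
0.027904717951061777 0.8228435496857855 [-0.5 -0.4  1.6] 17.725
0.112 [ 0.5368 -0.2542  0.1112] [-0.3 -0.4  0. ]
0.03178033457809745 20.061027093906887 [0.9 0.3 3.6] 19.1417
[([442, 202, 70, 73], [468.0, 227.3], 2010), ([218, 214, 65, 76], [250.0, 251.4], 3988)]
```

```bash
python3 - <<'E'
from h import *
g=np.array([.5372,-.2543])
hand.move_gripper(.085,20)
bot.servo_line([*g,.102],velocity=.1); o=get_obs(); print(o["position"].round(4),o["wrist_force"].round(1))
hand.move_gripper(.02,60); o=get_obs(); print(o["gripper_width"],o["grip_force"],o["wrist_force"].round(1))
bot.servo_line([*g,.15],velocity=.1); o=get_obs(); print(o["gripper_width"],o["grip_force"],o["wrist_force"].round(1),o["ft_torque"].round(2),o["time_s"])
c=shot("wrist","w8");print(blobs(red(c),60)); im=c["frame"][...,::-1]
d=shot("side","d8"); print([b for b in blobs(red(d)) if b[1][1]>180])
cv2.imwrite("pics/chk2.png",np.hstack([im[:,100:420],cv2.resize(d["frame"][150:300,180:330,::-1],(384,384),interpolation=cv2.INTER_CUBIC)]))
Q=R.from_quat(o["orientation"])
for z in (.017,-.02,-.03): print(z,proj(c,[Q.apply([x,y,z])+o["position"] for x in(-.011,.011) for y in(-.017,.017)]).round().tolist())
E
```

```text
[ 0.5366 -0.254   0.1013] [ 1.3 -0.2  0.4]
0.03066001249728272 58.581521500018425 [-0.9 -0.5  4.7]
0.030642343252120046 59.08369831944583 [-0.7  0.6 -3.4] [ 0.06 -0.01 -0.01] 21.1917
[([410, 184, 64, 60], [431.0, 204.9], 1233), ([217, 222, 68, 81], [250.3, 262.1], 4515)]
[([223, 181, 12, 15], [228.9, 188.1], 114), ([366, 184, 7, 10], [368.9, 188.4], 62), ([199, 214, 13, 13], [205.2, 219.6], 133), ([258, 222, 18, 22], [265.8, 231.1], 184), ([190, 237, 5, 7], [191.9, 240.0], 23), ([306, 269, 17, 18], [314.0, 277.1], 247)]
0.017 [[224.0, 235.0], [277.0, 235.0], [223.0, 203.0], [278.0, 203.0]]
-0.02 [[218.0, 266.0], [282.0, 266.0], [217.0, 229.0], [284.0, 229.0]]
-0.03 [[216.0, 277.0], [284.0, 277.0], [214.0, 238.0], [286.0, 238.0]]
```

View pics/chk2.png

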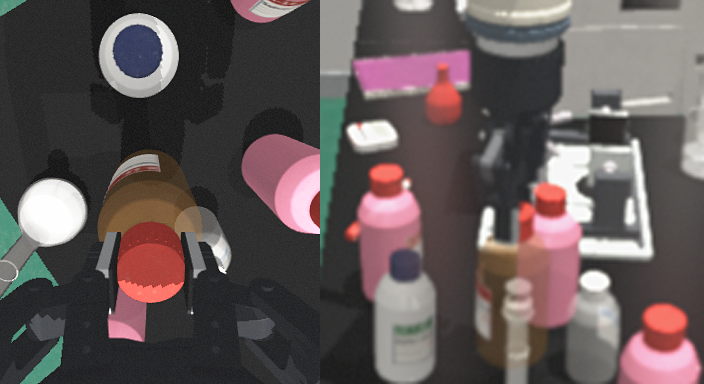

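Bottle is held by the cap and lifted (−3.4 N). Carry and place it.

```bash
python3 - <<'E'
from h import *
t=cl()[2]; q=tq(0,t-np.pi/2)
p=get_obs()["position"]; bot.servo_line([p[0],p[1],.30],velocity=.2)
bot.reach(cw([.08,-.2,.30]),q); bot.servo_line(cw([.05,0,.30]),velocity=.2)
m=cw([.05,0,0]); off=np.zeros(2)
bot.servo_line([m[0],m[1],.14],velocity=.12); o=get_obs(); print(o["position"].round(4),m,o["wrist_force"].round(1),o["joint_pos"].round(2),o["time_s"])
f0=o["wrist_force"][2]; off=m[:2]-o["position"][:2]
z=.122
while z>.108:
    bot.servo_line([*(m[:2]+off),z],velocity=.05); o=get_obs(); df=o["wrist_force"][2]-f0; print(z,o["position"].round(4),o["wrist_force"].round(1))
    if df>5: break
    z-=.0015
d=shot("scene","s9"); c=shot("wrist","w9"); e=shot("side","d9"); print(o["time_s"],o["grip_force"])
S=[x for x in blobs(red(d)) ]; print(S)
E
```

```text
[0.6969 0.097  0.141 ] [0.69628555 0.09696885 0.        ] [ 0.4 -0.7 -3.1] [ 0.14  0.54  1.51 -0.    1.09  0.31] 26.2417
0.122 [0.6954 0.0969 0.1215] [ 0.2 -0.7 -3.5]
0.1205 [0.6958 0.0969 0.1206] [ 0.  -0.4 -3.6]
0.119 [0.6956 0.0969 0.1189] [ 0.   0.1 -3.4]
0.1175 [0.696  0.0969 0.1179] [-0.3  1.4 -0.3]
0.11599999999999999 [0.6966 0.0971 0.1177] [-0.5 -0.7  8.1]
27.75 61.8162633501197
[([305, 125, 11, 12], [309.7, 130.5], 106), ([257, 156, 8, 12], [260.3, 161.3], 83), ([154, 165, 18, 25], [162.3, 178.7], 285), ([286, 218, 13, 14], [292.2, 224.3], 144), ([232, 240, 13, 15], [237.7, 246.9], 161), ([360, 248, 14, 15], [366.5, 254.5], 165), ([197, 252, 7, 13], [200.1, 258.0], 58)]
```

Placed on the mat (+8 N contact at underside z≈0.016). Now I'll release, retreat, check the bottle, and test the turning arc for IK.

```bash
cat >> h.py <<'E'
TILT=30; C=.036
def barpose(e,r=.046,back=0.):  # reported TCP for bar point at elevation e (deg), radius r
    t=np.radians(TILT); dz=np.array([np.sin(t),0,-np.cos(t)])
    b=np.array([-.055-r*np.cos(np.radians(e)),0,.095+r*np.sin(np.radians(e))])
    return cw(b+dz*(C-back))
def bq(): return tq(TILT,cl()[2])
E
python3 - <<'E'
from h import *
hand.move_gripper(.06,20); p=get_obs()["position"]
bot.servo_line([p[0],p[1],.30],velocity=.15)
c=shot("wrist","w10"); s=shot("scene","s10"); d=shot("side","d10")
print(get_obs()["time_s"],"want",proj(c,cw([.05,0,.16])),proj(s,cw([.05,0,.15])),[b for b in blobs(red(c),60)],[b for b in blobs(red(s)) if 130<b[1][1]<175])
W=dict(np.load("pics/w1.npz")); print("bulb",wc(plane(W,(394,105),.05)))
for T in (25,30,35):
    import h; h.TILT=T
    print(T,[None if (a:=kinematics.solve_ik(h.barpose(e,back=b),h.bq())) is None else a.round(2).tolist() for e,b in ((41.6,.2),(41.6,.12),(41.6,0),(11,0),(-10,0),(-19,0))])
E
```

```text
29.8167 want [[251.24075638 170.32581374]] [[258.8462988  160.43395436]] [([52, 0, 37, 9], [70.8, 3.0], 226), ([434, 0, 30, 9], [446.9, 2.7], 126), ([449, 116, 42, 34], [472.7, 131.8], 893), ([237, 152, 32, 35], [252.7, 169.2], 860), ([190, 328, 26, 20], [201.2, 335.3], 211)] [([305, 125, 11, 12], [309.7, 130.5], 106), ([254, 155, 12, 13], [259.7, 161.1], 106)]
bulb [-0.18979655  0.20560377  0.05      ]
25 [[0.43, -0.09, 2.09, -0.34, 0.81, -0.77], [0.38, 0.06, 2.13, -0.39, 0.62, -0.73], [0.32, 0.31, 2.13, -0.59, 0.37, -0.56], [0.34, 0.34, 2.16, -0.7, 0.33, -0.44], [0.34, 0.37, 2.17, -0.78, 0.3, -0.34], [0.33, 0.39, 2.17, -0.82, 0.28, -0.31]]
30 [[0.5, -0.13, 2.17, -0.48, 0.73, -0.6], [0.43, 0.04, 2.2, -0.58, 0.54, -0.52], [0.35, 0.31, 2.18, -0.94, 0.31, -0.19], [0.37, 0.34, 2.21, -1.12, 0.29, 0.01], [0.37, 0.38, 2.22, -1.26, 0.27, 0.16], None]
35 [[0.58, -0.15, 2.25, -0.67, 0.68, -0.37], [0.49, 0.03, 2.27, -0.84, 0.49, -0.23], None, None, None, None]
```

Bottle stands within about 1 mm of the target. Now the first stroke on the bar at about 42°, with tilt 27°.

```bash
sed -i 's/^TILT=30/TILT=27/' h.py; cat > stroke.py <<'E'
from h import *
def stroke(e0,e1,strength=30,step=8,stop_f=25):
    q=bq()
    hand.move_gripper(.045,strength)
    bot.servo_line(barpose(e0,back=.09),q,velocity=.2)
    bot.servo_line(barpose(e0),q,velocity=.08); o=get_obs(); print("in",o["wrist_force"].round(1))
    if np.linalg.norm(o["wrist_force"])>15: return
    hand.move_gripper(0.0,strength); o=get_obs(); print("grip",o["gripper_width"],o["grip_force"],o["wrist_force"].round(1))
    if o["grip_force"]<5: return
    n=int(np.ceil((e0-e1)/step))
    for e in np.linspace(e0,e1,n+1)[1:]:
        bot.servo_line(barpose(e),q,velocity=.05); o=get_obs()
        print(e.round(1),o["wrist_force"].round(1),round(o["gripper_width"],4),round(o["time_s"],1))
        if np.linalg.norm(o["wrist_force"])>stop_f: break
def release(e):
    hand.move_gripper(.045); bot.servo_line(barpose(e,back=.12),bq(),velocity=.15)
E
python3 - <<'E'
from stroke import *
print([kinematics.solve_ik(barpose(e,back=b),bq()) is not None for e,b in ((42,.2),(42,.09),(48,.09),(48,0),(20,0),(0,0),(-12,0),(-16,0),(-12,.12))])
p=get_obs()["position"]; bot.servo_line([p[0],p[1],.42],velocity=.25)
bot.reach(cw([-.22,0,.40]),bq()); bot.reach(barpose(41.6,back=.2),bq())
stroke(41.6,-12)
o=get_obs(); print(o["position"].round(4),barpose(-12).round(4),o["joint_pos"].round(2))
shot("wrist","w11"); shot("side","d11")
E
```

```text
[True, True, True, True, True, True, True, True, True]
in [0.5 0.4 0.2]
grip 0.011000481218429805 29.439289569854736 [-2.   2.6  3.1]
33.9 [-1.2  2.4  7. ] 0.0109 35.1
26.3 [-0.1  0.4  7.7] 0.0109 35.4
18.6 [1.  0.3 6.3] 0.0108 35.7
11.0 [3.5 0.2 3.5] 0.0108 35.9
3.3 [5.7 2.5 1.4] 0.011 36.2
-4.3 [ 4.5  3.3 -0.8] 0.011 36.5
-12.0 [ 3.7  3.9 -0.1] 0.0106 36.8
[0.5652 0.1204 0.0536] [0.5646 0.1197 0.0534] [ 0.35  0.38  2.19 -0.97  0.27 -0.15]
```

```bash
python3 - <<'E'
from stroke import *
release(-12); print(get_obs()["wrist_force"].round(1))
bot.reach(barpose(48,back=.14),bq())
stroke(48,0,step=8)
stroke_end=[]
q=bq()
for e in np.arange(-2,-19,-2.):
    bot.servo_line(barpose(e),q,velocity=.05); o=get_obs(); f=np.linalg.norm(o["wrist_force"]); print(e,o["wrist_force"].round(1),round(o["gripper_width"],4),round(o["time_s"],1))
    if f>22: break
E
```

```text
[-0.2 -0.2 -0.2]
in [ 0.2 -0.2 -0.1]
grip 0.010571636102132563 29.449342489242554 [-3.3  4.8  4.3]
40.0 [-2.9  0.9 11.2] 0.0111 41.2
32.0 [-1.1  1.5  9.1] 0.011 41.4
24.0 [1.3 1.1 5.9] 0.0108 41.7
16.0 [2.3 3.2 3.3] 0.0109 42.0
8.0 [ 5.4  3.3 -0.2] 0.0105 42.3
0.0 [ 3.7  5.6 -1.5] 0.0103 42.5
-2.0 [1.6 5.3 2.1] 0.0104 42.8
-4.0 [0.6 5.8 5.2] 0.0107 43.0
-6.0 [0.  5.6 4.4] 0.0104 43.3
-8.0 [-1.5  6.6  5.6] 0.0107 43.5
-10.0 [-3.2  6.4  5.5] 0.0105 43.8
-12.0 [-2.1  6.3  5.9] 0.0109 44.0
-14.0 [-1.3  5.2  4.9] 0.0104 44.3
-16.0 [-3.4  6.5  4.8] 0.0103 44.5
-18.0 [-2.9  7.5  4.8] 0.0107 44.8
```

```bash
cat > bars.py <<'E'
from h import *
def prof(c,rs=(.05,.053,.056)):
    g=cv2.GaussianBlur(cv2.cvtColor(c["frame"],cv2.COLOR_RGB2GRAY),(3,3),0).astype(np.float32)
    E=np.arange(-100,180,4); out=[]
    for r in rs:
        P=[cw([-.055-r*np.cos(a),0,.095+r*np.sin(a)]) for a in np.radians(E)]
        p=proj(c,P); out.append(cv2.remap(g,p[:,:1].astype(np.float32),p[:,1:].astype(np.float32),1)[:,0])
    return E,np.array(out)
def show(c):
    E,o=prof(c)
    for e,v in zip(E,o.T): print(e,v.astype(int).tolist(),end="; ")
    print()
E
python3 - <<'E'
from stroke import *; from bars import *
release(-18)
bot.reach(cw([-.24,-.02,.34]),bq()); bot.reach([.45,0,.30],tq(30,.6))
c=shot("wrist","w12"); print(get_obs()["time_s"])
print("before"); show(dict(np.load("pics/w2.npz"))); print("now"); show(c)
E
```

```text
48.8583
before
-100 [163, 118, 91]; -96 [92, 91, 83]; -92 [87, 101, 166]; -88 [121, 184, 209]; -84 [111, 111, 116]; -80 [101, 100, 100]; -76 [105, 105, 104]; -72 [105, 108, 122]; -68 [137, 175, 222]; -64 [223, 242, 194]; -60 [243, 223, 141]; -56 [240, 174, 131]; -52 [198, 137, 132]; -48 [157, 132, 132]; -44 [139, 132, 133]; -40 [133, 132, 132]; -36 [133, 132, 131]; -32 [125, 128, 129]; -28 [108, 110, 115]; -24 [114, 112, 108]; -20 [132, 133, 127]; -16 [154, 156, 149]; -12 [163, 162, 157]; -8 [167, 173, 178]; -4 [219, 236, 240]; 0 [238, 245, 252]; 4 [239, 241, 248]; 8 [228, 231, 239]; 12 [162, 155, 169]; 16 [156, 153, 133]; 20 [139, 207, 209]; 24 [93, 208, 249]; 28 [103, 95, 133]; 32 [112, 112, 106]; 36 [99, 120, 113]; 40 [106, 116, 123]; 44 [117, 132, 151]; 48 [119, 121, 124]; 52 [115, 106, 108]; 56 [141, 113, 111]; 60 [188, 157, 179]; 64 [150, 169, 212]; 68 [164, 195, 151]; 72 [82, 54, 73]; 76 [39, 46, 49]; 80 [40, 41, 42]; 84 [42, 46, 43]; 88 [50, 51, 46]; 92 [81, 76, 71]; 96 [103, 104, 123]; 100 [107, 124, 174]; 104 [112, 153, 200]; 108 [112, 155, 163]; 112 [84, 94, 95]; 116 [93, 
[... 977 characters left out ...]
07]; 32 [103, 108, 98]; 36 [94, 100, 76]; 40 [92, 97, 94]; 44 [100, 101, 106]; 48 [108, 102, 105]; 52 [115, 105, 106]; 56 [108, 103, 108]; 60 [95, 101, 109]; 64 [107, 122, 131]; 68 [102, 107, 114]; 72 [80, 68, 135]; 76 [54, 43, 49]; 80 [43, 45, 44]; 84 [43, 44, 44]; 88 [44, 45, 45]; 92 [39, 42, 42]; 96 [41, 41, 43]; 100 [45, 44, 46]; 104 [45, 45, 45]; 108 [51, 47, 51]; 112 [104, 85, 96]; 116 [146, 143, 157]; 120 [150, 150, 182]; 124 [150, 152, 194]; 128 [138, 142, 181]; 132 [114, 120, 173]; 136 [107, 101, 138]; 140 [105, 65, 52]; 144 [69, 30, 22]; 148 [34, 20, 20]; 152 [22, 20, 20]; 156 [20, 21, 23]; 160 [19, 21, 30]; 164 [17, 20, 37]; 168 [20, 27, 48]; 172 [63, 39, 65]; 176 [192, 137, 105];
```

Profile shows the bars at about +5°, −56° and 123°, so the sleeve is at about 2.02 rad. It either slipped short of the stop or is at it. I'll re-grip the bar at +5° harder and push on.

```bash
python3 - <<'E'
from stroke import *
bot.reach(barpose(5,back=.10),bq())
q=bq(); hand.move_gripper(.045,90)
bot.servo_line(barpose(5),q,velocity=.1); hand.move_gripper(0.,90)
o=get_obs(); print("grip",o["gripper_width"],o["grip_force"],o["wrist_force"].round(1),o["time_s"])
for e in np.arange(2,-12,-2.5):
    bot.servo_line(barpose(e),q,velocity=.05); o=get_obs(); f=np.linalg.norm(o["wrist_force"]); print(e,o["wrist_force"].round(1),round(o["gripper_width"],4),o["ft_torque"].round(2),round(o["time_s"],1))
    if f>30: break
E
```

```text
grip 0.009283425802898503 87.840496301651 [-2.9  3.4  2.7] 52.575
2.0 [-7.8  3.8 10.1] 0.0091 [ 0.26 -0.09  0.13] 52.8
-0.5 [-7.3  2.9 11.2] 0.0091 [0.2  0.09 0.08] 53.1
-3.0 [-8.6  2.6 13.6] 0.0091 [0.42 0.   0.04] 53.3
-5.5 [-10.5   3.8  14.1] 0.0092 [-0.03 -0.06  0.11] 53.6
-8.0 [-10.9   4.   13.9] 0.0092 [0.28 0.5  0.17] 53.8
-10.5 [-29.8   5.7  44.7] 0.0091 [0.01 0.84 0.  ] 54.1
```

A clear stop: force jumps to 54 N at −10.5°. I'll relieve, release, retreat and verify.

```bash
python3 - <<'E'
from stroke import *; from bars import *
bot.servo_line(barpose(-9.3),bq(),velocity=.05); print(get_obs()["wrist_force"].round(1))
release(-10); bot.reach(cw([-.24,-.02,.34]),bq()); bot.reach([.45,0,.30],tq(30,.6))
c=shot("wrist","w13"); s=shot("scene","s13"); o=get_obs(); print(o["time_s"],o["wrist_force"].round(1))
show(c); print(proj(s,cw([.05,0,.15])),[b for b in blobs(red(s)) if 130<b[1][1]])
E
```

```text
[-21.6   5.3  30.7]
58.4333 [ 0.1 -0.4  0. ]
-100 [166, 121, 90]; -96 [92, 92, 83]; -92 [89, 107, 172]; -88 [150, 226, 244]; -84 [239, 241, 241]; -80 [220, 228, 241]; -76 [137, 163, 172]; -72 [103, 99, 105]; -68 [104, 104, 105]; -64 [109, 110, 110]; -60 [115, 116, 113]; -56 [141, 129, 126]; -52 [204, 141, 131]; -48 [183, 133, 132]; -44 [138, 132, 132]; -40 [132, 131, 132]; -36 [132, 131, 132]; -32 [131, 131, 132]; -28 [131, 131, 131]; -24 [175, 146, 131]; -20 [206, 169, 131]; -16 [131, 130, 114]; -12 [113, 111, 107]; -8 [134, 134, 129]; -4 [145, 146, 147]; 0 [151, 150, 153]; 4 [174, 177, 195]; 8 [221, 224, 233]; 12 [156, 153, 149]; 16 [112, 131, 132]; 20 [113, 183, 202]; 24 [99, 200, 239]; 28 [103, 101, 106]; 32 [99, 96, 87]; 36 [91, 84, 55]; 40 [93, 98, 97]; 44 [99, 98, 103]; 48 [92, 93, 96]; 52 [105, 121, 130]; 56 [117, 135, 146]; 60 [135, 136, 173]; 64 [151, 169, 209]; 68 [163, 184, 198]; 72 [82, 72, 175]; 76 [55, 61, 90]; 80 [43, 41, 41]; 84 [43, 43, 43]; 88 [45, 43, 44]; 92 [41, 43, 43]; 96 [40, 38, 42]; 100 [59, 52, 44]; 104 [108, 103, 98]; 108 [128, 126, 152]; 112 [128, 135, 185]; 116 [125, 145, 193]; 120 [117, 135, 175]; 124 [96, 110, 172]; 128 [68, 105, 190]; 132 [67, 110, 207]; 136 [100, 107, 149]; 140 [107, 64, 50]; 144 [70, 28, 21]; 148 [36, 22, 21]; 152 [22, 20, 18]; 156 [21, 19, 22]; 160 [63, 26, 29]; 164 [180, 137, 62]; 168 [240, 243, 193]; 172 [233, 234, 235]; 176 [202, 202, 200]; 
[[258.8462988  160.43395436]] [([305, 125, 11, 12], [309.7, 130.6], 105), ([254, 155, 11, 12], [259.2, 160.7], 102), ([155, 169, 16, 21], [162.5, 179.7], 252), ([286, 218, 13, 14], [292.2, 224.3], 146), ([232, 240, 13, 15], [237.6, 246.9], 159), ([360, 248, 14, 15], [366.5, 254.5], 165), ([197, 252, 7, 13], [200.1, 258.0], 57)]
```

Bars now sit at −6°, exactly the 2.2 rad stop. The bottle is upright on the mat, and the other caps have not moved.

```bash
python3 -c "
from workcell import hand_in,get_obs
print(hand_in(),get_obs()['time_s'])"
```

```text
the job is handed in; nothing more can be done
the job is handed in; nothing more can be done
```

The brown bottle stands upright on the mat within about 1 mm of midway, the sleeve is turned to its 2.2 rad stop so both jaws should be gripping it, and I let go and handed in after about 58 s without disturbing the other things, as far as the scene camera showed.

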